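Free the chiller hatch and stow a tub

TASK

The sliding hatch of the counter chiller is held a little way open by its sprung red hook. Reach down through the narrow gap, press the hook down until it is free, slide the hatch fully open, then stand the green-lidded tub upright on the floor of the chiller's well - set it down, do not drop it. Leave the hatch open and the bottle, cup and jar as they stand.

Things in the scene. Friction and masses are not known exactly. Their poses are not given: they have to be found in the camera images.
- chiller: White counter chiller, fixed, 240 mm (its x) by 470 mm (its y) by 146 mm high, turned up to 0.2 rad. Origin: on the counter, under the middle of the hatch opening; the box runs from y -295 to +175 mm. On the -y part is a fixed steel deck, over which the hatch slides; on the +y end a steel cover (top at z 146 mm) behind a dark strike bar.
- well_floor (a point): Point on the well's floor, at chiller (0, 36, 60) mm, axes as the chiller's; the middle of what is free when the hatch is open. Well: 210 mm wide in x, from 141 mm to -y to 64 mm to +y (strike bar and cover beyond). Rails on the long sides rise to 86 mm above the floor. The open hatch's hook juts over the well to 70 mm on the -y side, 62 to 78 mm above the floor.
- strike (a point): Top edge (z 144 mm) of the strike bar's face that looks at the hatch, at mid-width: chiller (0, 100, 144) mm. The bar is 6 mm thick in y and its underside is at z 128 mm. The gap runs from here to hatch_edge.
- hatch (a joint): Blue sliding hatch, 226 x 200 x 12 mm (top at z 144 mm). Travel in m: 0 = shut against the strike bar, 0.19 = fully open at its stop; grows as it moves to the chiller's -y and equals the width of the gap between strike bar and hatch. Starts at 0.034 to 0.040; the hook stops it at 0.042. About 2 N of friction; stays where left.
- hatch_edge (a point): Top of the hatch's +y edge, at mid-width, moves with the hatch; a finger in the gap can push this edge to -y to open the hatch.
- hatch_grip (a point): Middle of the top of the hatch's black grip ridge, 100 mm long in x, 14 mm wide in y, standing 24 mm above the hatch, 120 mm from hatch_edge; moves with the hatch.
- catch (a joint): Sprung red hook hinged under the hatch and carried by it, angle in rad: 0 = up, grows as pressed down, stop 0.45. Its 26 mm wide tongue crosses the gap and passes under the strike bar; its barb stands up behind the bar. Clear of the bar from about 0.12 rad (7 mm down at hook_pad, about 5 N; 15 mm down, 8 N, is fine too). It springs up if let go: keep it down until the gap exceeds 60 mm.
- hook_pad (a point): Middle of the upper side of the tongue, 20 mm out from the hatch's edge (about mid-gap), 60 mm from the hook's hinge, 18 mm below the top of the hatch.
- tub: White round tub with closed green lid, 58 mm diameter, 60 mm high, loose, 0.2 to 0.4 kg, standing on the counter on the chiller's +y side. Origin: centre of its underside.
- bottle: Green glass bottle, 60 mm diameter, 170 mm high, loose. Origin: centre of its underside. Leave alone.
- cup: Steel cup, 68 mm rim diameter, 75 mm high, loose. Origin: centre of its underside. Leave alone.
- jar: Amber jar with red cap, 64 mm diameter, 90 mm high, loose, off to the robot's right. Origin: centre of its underside. Leave alone.
Things that resemble listed ones, but are neither listed nor needed, are in the scene too. Of the things like the tub, leave any that is purple; of the rest the larger one is meant.

How it is judged:
On the way, in this order (a step that is already met when the one before it is completed fails the run):
1. the hook is pressed clear of the strike bar with the hatch still in its caught position (value of joint catch above 0.1 rad and value of joint hatch below 0.046 m), for 0.05 s.
2. the hatch is slid fully open (to within 20 mm of its stop) (value of joint hatch above 0.17 m), for 0.1 s.
At the end, for the whole second after the job is handed in: The hatch is open by more than 165 mm of its 190 mm, and the tub stands released and at rest on the floor of the well, upright within 0.1 rad, its underside within 6 mm of the floor (value of joint hatch above 0.165 m and x of tub in the frame of well_floor between -0.085 and 0.085 m and y of tub in the frame of well_floor between -0.125 and 0.105 m and z of tub in the frame of well_floor between -0.006 and 0.006 m and angle between tub's own z axis and vertical below 0.1 rad and linear speed of tub below 0.02 m/s and velocity of joint hatch between -0.01 and 0.01 m/s and contact force between the fingers and tub below 0.1 N); the robot touches nothing.
It fails at once if the bottle is shifted by more than 30 mm or tipped (distance of bottle from where it was at the start of the episode above 0.03 m or angle between bottle's own z axis and vertical above 0.35 rad).
It fails at once if the cup is shifted by more than 30 mm or tipped (distance of cup from where it was at the start of the episode above 0.03 m or angle between cup's own z axis and vertical above 0.35 rad).
It fails at once if the jar is shifted by more than 30 mm or tipped (distance of jar from where it was at the start of the episode above 0.03 m or angle between jar's own z axis and vertical above 0.35 rad).
It fails at once if the tub is tipped over (angle between tub's own z axis and vertical above 0.8 rad).
It fails at once if the tub is let go more than 20 mm above the floor of the well (x of tub in the frame of well_floor between -0.085 and 0.085 m and y of tub in the frame of well_floor between -0.125 and 0.105 m and z of tub in the frame of well_floor above 0.02 m and contact force between the fingers and tub below 0.05 N).
It also fails if it takes over 64 s, if anything falls off the work surface, if the arm or the gripper's body presses on something with over 40 N, if the wrist force passes 120 N, or if a joint passes its speed limit or range.

ROBOT

A 7-joint arm with a two-finger parallel gripper is mounted at the origin on the work surface. World frame = base frame: x ahead of the robot, y to its left, z up, the work surface at z = 0. Lengths are in m, angles in rad, forces in N, time in s.
With the tool pointing down it reaches from about 0.425 to 0.925 m from the base axis. Payload 6.8 kg.
Tool frame: the origin (TCP) lies at the very end of the fingers, on their centre line; the grasp point (between the pads) lies 19 mm behind it; x points along the fingers, y is the direction in which the jaws open and shut, and the axes are right-handed (so a half turn about x gives the same grasp; the last joint's range is limited). The gripper opens to 85 mm and grips with 20 to 120 N. Pads are 22 mm wide; open, the fingers measure 114 mm over their backs; the gripper's body (76 mm by 85 mm) begins 54 mm behind the grasp point. The pads swing forward as they close: fully open they stand 13 mm farther back than shut.
Start: joints at [-1.454, 0.477, 0.022, 1.555, -0.011, 1.109, -0.083], TCP at [0.15, 0.658, 0.231] pointing down, gripper open.
Joint ranges: [-2.96, 2.96], [-0.34, 2.1], [-1.41, 1.46], [0.24, 2.44], [-1.37, 4.51], [0.17, 1.92], [-2.96, 2.96]. Speed limits (rad/s): [2.39, 2.39, 3.14, 3.14, 3.14, 3.14, 3.14].

INTERFACE

Orientations are given as a rotation vector (axis times angle).
In Python, from bench import get_obs, grab_frame, camera_info, hand_in gives the robot as it stands.
- The arm moves only by the tool apply_moves, never from a script. Its argument "series" is text: rows parted by semicolons, each of 7 numbers parted by spaces: the turn, a rotation vector about the tool's x, y, z in rad, then the shift along the tool's x, y, z in m, then the opening, from 0 (shut) to 1 (fully open). In form: wx wy wz tx ty tz hand; .... A call has 1 to 12 rows; each row is the pose to reach, as a shift and turn from the pose commanded when the call began, along the tool's axes at that moment; what a row does not reach only later rows make up. A row lasts 1/8 s, in which the tool goes at most 62.5 mm and 10.7 degrees, less where a joint would pass 70% of its speed; a pose out of reach is approached as far as the arm can. A call with a gripper value outside its range is refused whole. The fingers move at their own pace and stop on an object; "force" is the grip in N (left out, the last holds). Time passes only in rows, so rows that repeat a pose let the fingers close. It gives the time, the measured TCP pose, the force and the opening at its end, in the units of the state.
- get_obs(): the state, without advancing time (a new reading comes with each control period).
- grab_frame(name): name is "scene" or "top"; returns the picture (480x640x3 uint8, blue, green, red); there is no depth.
- camera_info(name): a dict with "fov_y" (degrees; the focal length in pixels is half the picture's height over the tangent of half this angle, whatever the lens; pixels are square), "cx", "cy" (the principal point, pixels), "rvec" (rotation vector, rad) and "tvec" (3), from world to camera coordinates, as OpenCV has them. Camera axes: x right, y down, z forward; pixel columns grow to the right and rows downward; lengths in m; the calibration is good to about 2 mm. A picture is of the moment at which its call begins. camera_info takes no time and is no camera call.
- hand_in(): hands the job in, once; it reports no verdict.
The state is a dict: "clock": time; "joints": joint angles; "qvel": joint speeds; "tau": joint torques, N m; "tcp_pos": TCP position; "orientation": TCP orientation; "contact_force": force on the tool from outside, world axes, zero at the start; "moment": the same for the moment, N m; "grip_width": finger opening in m.
Only numpy, scipy, OpenCV 4.12 (cv2) and the standard library are available. Lean on these libraries where they do the work, as an engineer would, in place of code of your own. Each camera call takes 0.05 s, during which the arm holds its last target.

## Working session

There is one attempt and no reset: what is moved stays moved. The work goes in short steps, Python scripts to look and compute and a tool call to move; the robot and the scene stay as the last step left them, time stands still between calls to the robot, and variables do not carry over. Pictures are saved under pics/ and viewed, and the job is handed in when it is done.

Besides the shell and the picture viewer there is one more tool, called after "Request:" as name(argument=value, ...) on one line, values as JSON. apply_moves: Moves the arm, as the interface text tells. Its arguments: {"type":"object","properties":{"series":{"type":"string"},"force":{"type":"number"}},"required":["series"]}

```bash
mkdir -p pics; ls
python3 - <<'E'
from bench import *
import cv2
for n in("scene","top"):
    cv2.imwrite(f"pics/{n}0.png",grab_frame(n)); print(n,camera_info(n))
print(get_obs())
E
```

```text
pics
scene {'fov_y': 47.87068584593985, 'cx': 311.7394214342304, 'cy': 243.89983668074436, 'rvec': array([ 0.71590402,  2.56876709, -1.14143347]), 'tvec': array([ 0.39219228, -0.05662449,  1.70238467])}
top {'fov_y': 53.58116468704298, 'cx': 315.42252430179167, 'cy': 238.57698372390956, 'rvec': array([ 2.1612779 , -2.2030048 ,  0.09762039]), 'tvec': array([-0.01442616,  0.48142948,  1.23564005])}
{'clock': 0.1, 'joints': array([-1.45412086,  0.4777143 ,  0.02236918,  1.55633638, -0.01149884,
        1.10932546, -0.08313504]), 'qvel': array([-0.00194989, -0.00095697,  0.00027876, -0.00190481, -0.00038117,
       -0.00027972,  0.00017192]), 'tau': array([ 4.26629529e-03, -5.97756207e+01,  1.61343098e+00, -2.81955010e+01,
        1.28562862e-02,  4.96144450e-03,  2.74892983e-05]), 'tcp_pos': array([0.15035724, 0.65749318, 0.23043241]), 'orientation': array([ 0.17520072,  1.56363231, -0.17780348]), 'contact_force': array([-0.25941847, -0.74031913,  0.03303627]), 'moment': array([-0.00154879,  0.01002835,  0.01651622]), 'grip_width': 0.08546805507937194}
```

View pics/scene0.png

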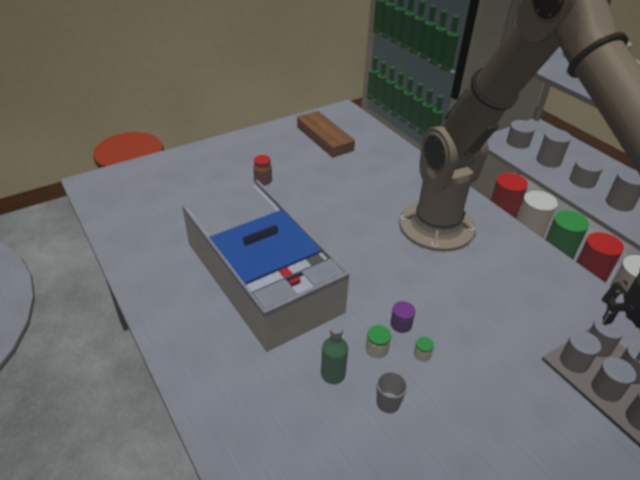

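View pics/top0.png

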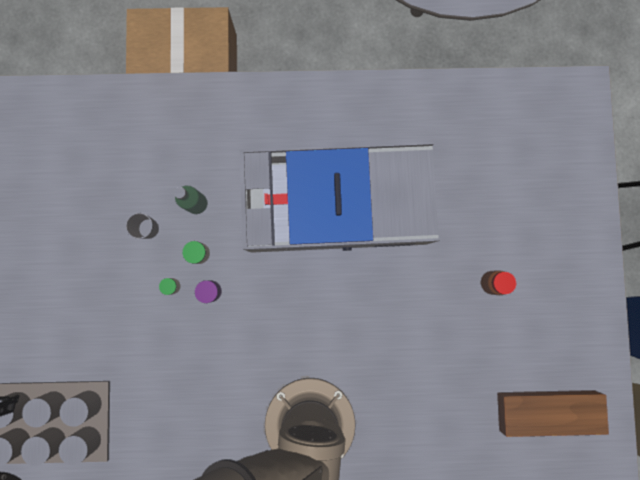

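Candidates for the tub in the top view: large green lid (194,252), small green lid (168,286), purple lid (206,292). By the description I choose the large green one. Next, close crops.

Run:
```python
import cv2
a=cv2.imread("pics/top0.png");b=cv2.imread("pics/scene0.png")
cv2.imwrite("pics/c1.png",cv2.resize(a[140:310,120:320],None,fx=4,fy=3.5,interpolation=cv2.INTER_CUBIC)[:595])
cv2.imwrite("pics/c2.png",cv2.resize(a[135:260,235:445],None,fx=3.8,fy=3.8,interpolation=cv2.INTER_CUBIC))
cv2.imwrite("pics/c3.png",cv2.resize(b[175:425,175:445],None,fx=2.4,fy=2.4,interpolation=cv2.INTER_CUBIC))
```

```text
(no output)
```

View pics/c1.png

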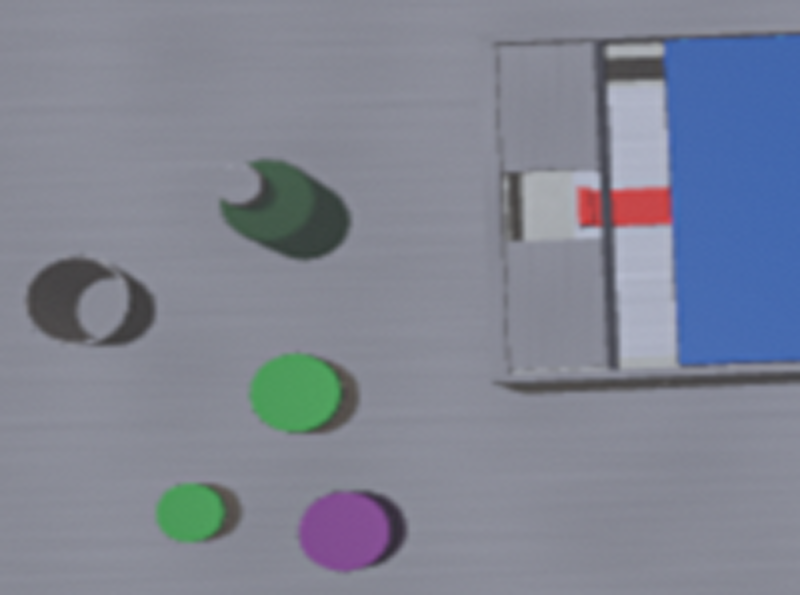

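View pics/c2.png

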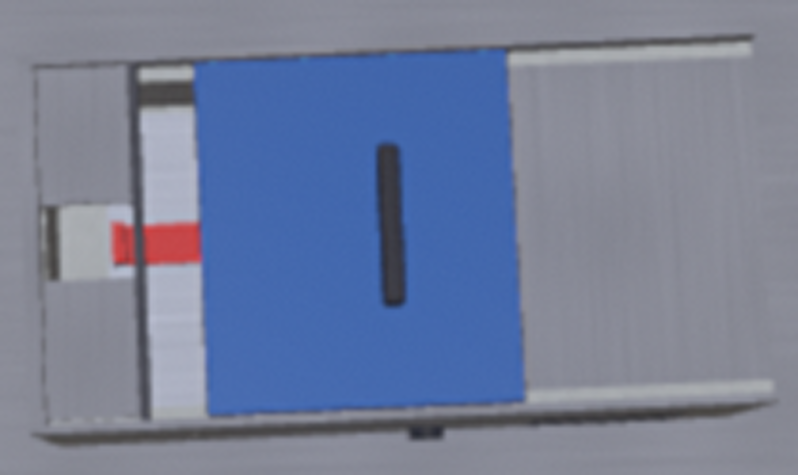

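View pics/c3.png

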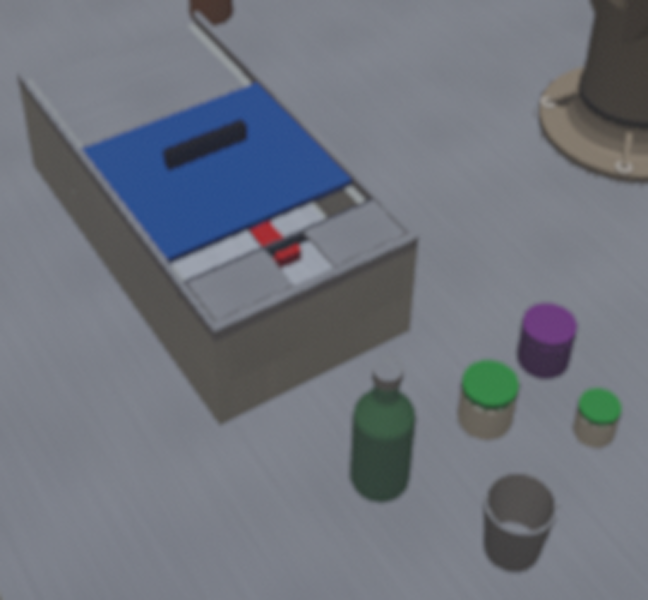

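```bash
cat > h.py <<'E'
import numpy as np,cv2
from bench import *
def cam(n):
    i=camera_info(n);f=240/np.tan(np.radians(i['fov_y']/2))
    K=np.array([[f,0,i['cx']],[0,f,i['cy']],[0,0,1]]);R=cv2.Rodrigues(i['rvec'])[0]
    return K,R,np.asarray(i['tvec']).reshape(3,1)
C={n:cam(n) for n in("top","scene")}
def proj(n,P):
    K,R,t=C[n];return cv2.projectPoints(np.asarray(P,float).reshape(-1,3),cv2.Rodrigues(R)[0],t,K,None)[0][:,0]
def tri(a,b):
    P=[C[n][0]@np.hstack(C[n][1:]) for n in("top","scene")]
    X=cv2.triangulatePoints(P[0],P[1],np.array(a,float).reshape(2,1),np.array(b,float).reshape(2,1));return (X[:3]/X[3]).ravel()
def onz(n,uv,z):
    K,R,t=C[n];d=R.T@np.linalg.inv(K)@np.array([uv[0],uv[1],1.]);o=(-R.T@t).ravel();return o+d*(z-o[2])/d[2]
def blobs(img,lo,hi,amin=30):
    m=cv2.inRange(cv2.cvtColor(img,cv2.COLOR_BGR2HSV),lo,hi);n,l,s,c=cv2.connectedComponentsWithStats(m)
    return [(c[i].round(1),s[i].tolist()) for i in range(1,n) if s[i][4]>amin],m
E
python3 - <<'E'
from h import *
a=cv2.imread("pics/top0.png");b=cv2.imread("pics/scene0.png")
for nm,lo,hi in(("green",(50,120,80),(75,255,255)),("purp",(135,80,40),(160,255,255)),("red",(0,150,120),(6,255,255))):
    for n,i in(("top",a),("scene",b)):
        print(nm,n,[(c.tolist(),s) for c,s in blobs(i,lo,hi)[0] if n=="top" or 240<c[0]<440 and c[1]>150])
T=[(286.05,151.8),(368.4,148.2),(372.6,240.8),(290,243.9)]
S=[(245,281.7),(175+88/2.4,175+150/2.4),(175+253/2.4,175+85/2.4),(175+350/2.4,175+182/2.4)]
for t,s in zip(T,S): print(tri(t,s).round(4),onz("top",t,.144).round(4),onz("scene",s,.144).round(4))
E
```

```text
green top [([193.7, 251.9], [183, 242, 22, 21, 356]), ([167.3, 286.1], [160, 279, 16, 15, 191])]
green scene [([378.8, 334.6], [368, 326, 22, 19, 322]), ([424.5, 344.0], [417, 338, 16, 13, 172])]
purp top [([206.0, 291.3], [195, 281, 23, 22, 410])]
purp scene [([402.5, 315.2], [392, 302, 23, 30, 507])]
red top [([278.8, 198.7], [274, 195, 13, 9, 73]), ([504.1, 282.5], [494, 272, 22, 22, 374])]
red scene [([261.6, 159.4], [255, 156, 14, 8, 93])]
[0.6816 0.0446 0.1444] [0.6824 0.0442 0.144 ] [0.681  0.0448 0.144 ]
[ 0.6849 -0.153   0.1395] [ 0.6878 -0.1551  0.144 ] [ 0.6841 -0.1449  0.144 ]
[ 0.4658 -0.1613  0.1364] [ 0.4629 -0.1587  0.144 ] [ 0.472  -0.1544  0.144 ]
[0.4598 0.0382 0.1371] [0.4592 0.038  0.144 ] [0.4641 0.0444 0.144 ]
```

```bash
cat >> h.py <<'E'
def bluequad(img):
    m=blobs(img,(100,120,60),(125,255,255))[1]
    m=cv2.morphologyEx(m,cv2.MORPH_CLOSE,np.ones((13,13)))
    n,l,s,c=cv2.connectedComponentsWithStats(m);k=1+np.argmax(s[1:,4]);m=(l==k).astype(np.uint8)
    ct=max(cv2.findContours(m,cv2.RETR_EXTERNAL,cv2.CHAIN_APPROX_NONE)[0],key=len)[:,0].astype(float)
    cen=ct.mean(0)
    q=cv2.approxPolyN(ct.astype(np.float32).reshape(-1,1,2),4)[0].astype(float) if hasattr(cv2,'approxPolyN') else cv2.boxPoints(cv2.minAreaRect(ct.astype(np.float32)))
    L=[]
    for i in range(4):
        p,r=q[i],q[(i+1)%4];d=(r-p)/np.linalg.norm(r-p);nn=np.array([-d[1],d[0]])
        t=(ct-p)@d;e=abs((ct-p)@nn);s=np.linalg.norm(r-p)
        w=ct[(e<2.5)&(t>.1*s)&(t<.9*s)]
        vx,vy,x,y=cv2.fitLine(w.astype(np.float32),cv2.DIST_HUBER,0,.01,.01).ravel()
        nn=np.array([-vy,vx]);o=np.array([x,y])
        if (cen-o)@nn>0: nn=-nn
        L.append((nn,o+.5*nn*(abs(nn).max())))  # contour lies on pixel centres inside
    Q=[]
    for i in range(4):
        (n1,o1),(n2,o2)=L[i-1],L[i];Q.append(np.linalg.solve(np.array([n1,n2]),[n1@o1,n2@o2]))
    return np.array(Q)
E
python3 - <<'E'
from h import *
from scipy.optimize import least_squares
a=cv2.imread("pics/top0.png");b=cv2.imread("pics/scene0.png")
Q={"top":bluequad(a),"scene":bluequad(b)}
for n in Q: print(n,Q[n].round(1).tolist())
def pts(p):
    x,y,th,z=p;c,s=np.cos(th),np.sin(th)
    o=np.array([[113,100],[113,-100],[-113,-100],[-113,100]])/1e3
    return np.c_[o@np.array([[c,s],[-s,c]])+[x,y],[z]*4]
def match(n,p):
    pr=proj(n,pts(p));return np.array([Q[n][np.argmin(((Q[n]-u)**2).sum(1))]-u for u in pr])
for use in(("top",),("scene",),("top","scene")):
  f=lambda p:np.concatenate([match(n,p).ravel() for n in use]+[[(p[3]-.144)*3000]])
  r=least_squares(f,[.573,-.058,-.04,.144]);print(use,r.x.round(4),r.fun.round(1))
E
```

```text
top [[372.5, 239.89999389648438], [290.0, 243.39999389648438], [285.79998779296875, 151.10000610351562], [367.29998779296875, 147.5]]
scene [[322.20001220703125, 250.1999969482422], [244.89999389648438, 283.0], [209.39999389648438, 236.6999969482422], [282.1000061035156, 209.39999389648438]]
('top',) [ 0.5748 -0.0571  0.0274  0.144 ] [ 0.5  0.4 -0.6  0.4 -0.7 -0.2  0.8 -0.5 -0.1]
('scene',) [ 0.5739 -0.0537  0.0268  0.144 ] [ 0.2 -0.3  0.5 -0.2 -0.6  0.3 -0.3  0.4 -0. ]
('top', 'scene') [ 0.5741 -0.056   0.0274  0.1439] [ 1.   0.1 -0.1  0.1 -0.3 -0.5  1.2 -0.8  0.7  0.2  1.   0.2 -0.1  0.7
  0.3  0.9 -0.2]
```

Run:
```python
from h import *
from scipy.spatial.transform import Rotation as Ro
print("tub lid",tri((193.7,251.9),(378.8,334.6)),onz("top",(193.7,251.9),.06),onz("scene",(378.8,334.6),.06))
print("small",tri((167.3,286.1),(424.5,344)))
print("purp",onz("top",(206,291.3),.06))
# bottle: base pixels in scene approx, cup
b=lambda x,y:(175+x/2.4,175+y/2.4)
print("bottle base",onz("scene",b(381,475),.0), "top neck",tri((120+243/4,140+183/3.5),b(388,372)))
print("cup rim",tri((120+78/4,140+300/3.5),b(519,505)))
c=lambda x,y:(235+x/3.8,135+y/3.8)
for p in((142,66),(151,418),(131,66)): print("strike",onz("top",c(*p),.144))
print("red",onz("top",(278.8,198.7),.126))
for p in((266,232),(290,254)): print("red scene",onz("scene",b(*p),.128))
print(Ro.from_rotvec([ 0.17520072,  1.56363231, -0.17780348]).as_matrix().round(4))
```

```text
tub lid [0.44986763 0.28819508 0.05639418] [0.44955087 0.28737189 0.06      ] [0.45201899 0.29027745 0.06      ]
small [0.36407044 0.35925034 0.04218394]
purp [0.34912175 0.25611682 0.06      ]
bottle base [0.57961372 0.29238399 0.        ] top neck [0.58329037 0.29334907 0.16291086]
cup rim [0.51839658 0.42250405 0.06890513]
strike [0.68162059 0.07720601 0.144     ]
strike [0.45729424 0.07424314 0.144     ]
strike [0.681745   0.08419201 0.144     ]
red [0.57132574 0.06438868 0.126     ]
red scene [0.57139152 0.05073571 0.128     ]
red scene [0.5660265  0.09110162 0.128     ]
[[-2.000e-04  2.229e-01  9.748e-01]
 [-1.600e-03  9.748e-01 -2.229e-01]
 [-1.000e+00 -1.600e-03  1.000e-04]]
```

Request:
apply_moves(series="0.4 0 0 0.01 -0.16 0.18 0; 1.318 0 0 0.03 -0.488 0.543 0; 1.318 0 0 0.03 -0.488 0.543 0; 1.318 0 0 0.03 -0.488 0.543 0; 1.318 0 0 0.03 -0.488 0.543 0; 1.318 0 0 0.03 -0.488 0.543 0; 1.318 0 0 0.03 -0.488 0.543 0; 1.318 0 0 0.03 -0.488 0.543 0; 1.318 0 0 0.03 -0.488 0.543 0; 1.318 0 0 0.03 -0.488 0.543 0; 1.318 0 0 0.03 -0.488 0.543 0; 1.318 0 0 0.03 -0.488 0.543 0", force=40)

```text
clock: 1.6
tcp_pos: [0.572, 0.0582, 0.2011]
orientation: [1.19, 1.221, -1.191]
contact_force: [0.3, 0.9, 0.1]
grip_width: 0.0
```

Run:
```python
from h import *
from scipy.spatial.transform import Rotation as Ro
o=get_obs();print(o['tcp_pos'],Ro.from_rotvec(o['orientation']).as_matrix().round(4),o['joints'].round(2))
a=grab_frame("scene");t=grab_frame("top")
cv2.imwrite("pics/s1.png",a);cv2.imwrite("pics/t1.png",t)
print(proj("scene",o['tcp_pos']),proj("top",o['tcp_pos']))
cv2.imwrite("pics/s1c.png",cv2.resize(a[150:350,200:400],None,fx=3,fy=3,interpolation=cv2.INTER_CUBIC))
```

```text
[0.57201208 0.05820391 0.2010696 ] [[ 0.000e+00  9.997e-01  2.550e-02]
 [-8.000e-04  2.550e-02 -9.997e-01]
 [-1.000e+00  0.000e+00  8.000e-04]] [-0.63  0.38  0.54  1.86 -0.23  0.97  0.03]
[[286.77760684 252.04264696]] [[279.17290657 192.86562164]]
```

View pics/s1c.png

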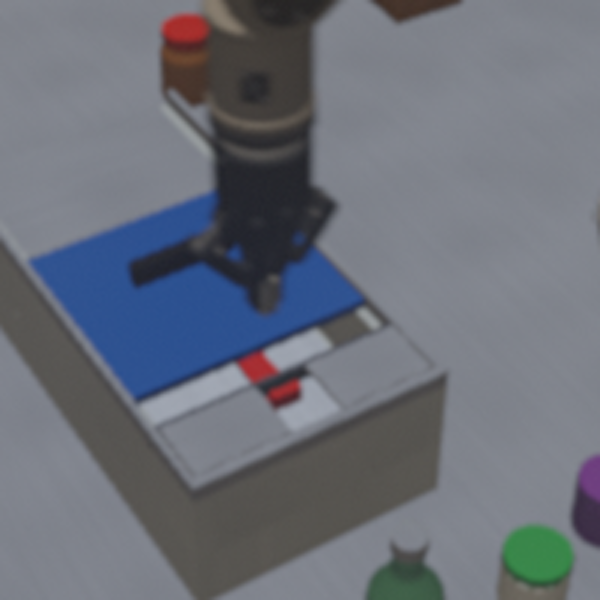

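View pics/t1.png

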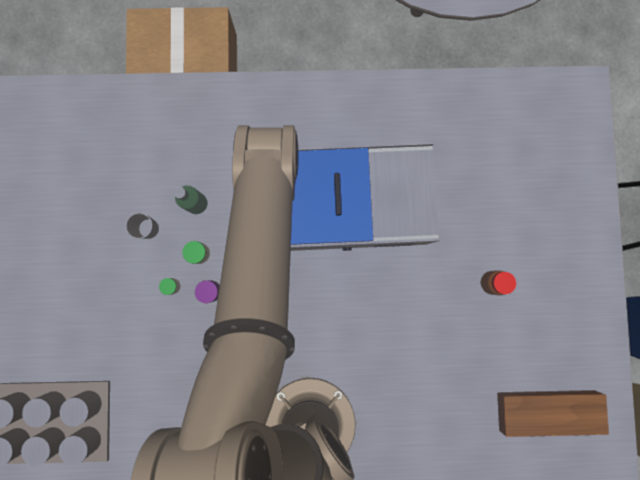

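Run:
```python
from h import *
c=lambda x,y:(200+x/3,150+y/3)
for p in((248,355),(264,384),(270,380)): print(onz("scene",c(*p),.144).round(4))
th=.027
def ch(o,P): 
    co,s=np.cos(th),np.sin(th);P=np.array(P)
    return np.c_[P[:,0]*co-P[:,1]*s+o[0],P[:,0]*s+P[:,1]*co+o[1],P[:,2]]
for n,f,off,k,crop in(("scene","s1",(215,240),9,(75,60)),("top","top0",(235,135),7,(80,80))):
    im=cv2.imread(f"pics/{f}.png")
    im=cv2.resize(im[off[1]:off[1]+crop[1],off[0]:off[0]+crop[0]],None,fx=k,fy=k,interpolation=cv2.INTER_CUBIC)
    if n=="scene":
      pass
    for yv,col in((.0429,(0,255,255)),(.0445,(0,255,0)),(.0770,(0,255,255)),(.0790,(0,255,0))):
        P=ch((.5708+.027*0.0,yv),[(-.05,0,.144),(-.015,0,.144)]);q=((proj(n,P)-off+.5)*k).astype(int)
        cv2.line(im,tuple(map(int,q[0])),tuple(map(int,q[1])),col,1)
    cv2.imwrite(f"pics/m_{n}.png",im)
```

```text
[0.5802 0.0507 0.144 ]
[0.5855 0.0866 0.144 ]
[0.579  0.0851 0.144 ]
```

View pics/m_scene.png

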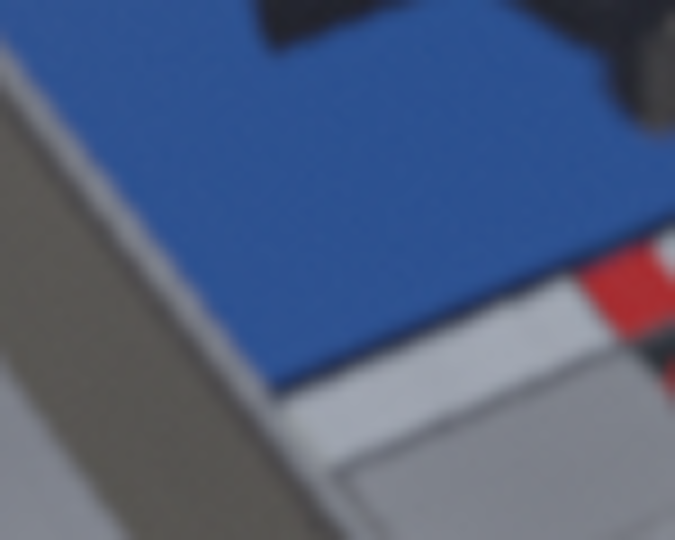

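View pics/m_top.png

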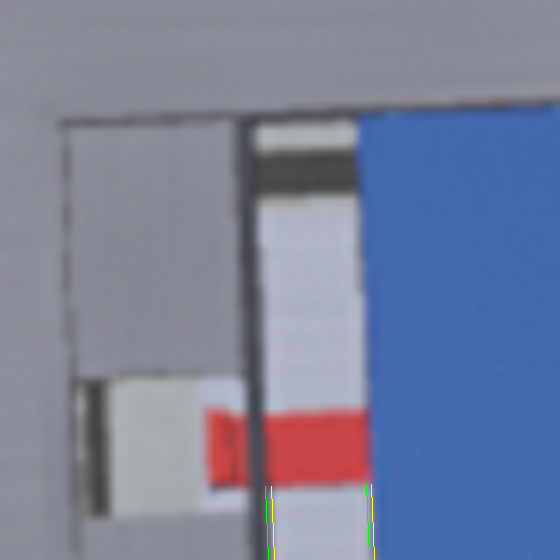

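Run:
```python
from h import *
o=get_obs();print(o['tcp_pos'],o['contact_force'],np.abs(o['qvel']).max())
```

```text
[0.5728236  0.05532736 0.20119107] [0.01296754 0.38934581 0.38440942] 0.06107396764670053
```

Request:
apply_moves(series="0 0 0 0 0 0 0; 0 0 0 0 0 0 0; 0 0 0 0 0 0 0")

```text
clock: 2.08
tcp_pos: [0.5705, 0.0627, 0.2013]
orientation: [1.187, 1.224, -1.187]
contact_force: [-0.1, -0.1, 0.4]
grip_width: 0.0002
```

Request:
apply_moves(series="0 0 0 0.015 0 0 0; 0 0 0 0.03 0 0 0; 0 0 0 0.04 0 0 0; 0 0 0 0.042 0 0 0; 0 0 0 0.042 0 0 0; 0 0 0 0.042 0 0 0")

```text
clock: 2.82
tcp_pos: [0.5713, 0.0612, 0.1597]
orientation: [1.189, 1.222, -1.188]
contact_force: [-0.5, 0.1, 0.1]
grip_width: 0.0
```

Run:
```python
from h import *
from scipy.spatial.transform import Rotation as Ro
o=get_obs();print(o['tcp_pos'],Ro.from_rotvec(o['orientation']).as_matrix().round(4),o['qvel'].round(3))
a=grab_frame("scene")
cv2.imwrite("pics/s2c.png",cv2.resize(a[200:320,230:350],None,fx=5,fy=5,interpolation=cv2.INTER_CUBIC))
print((proj("scene",o['tcp_pos'])-[230,200]+.5)*5, get_obs()['tcp_pos'])
```

```text
[0.57134948 0.06124347 0.15971028] [[ 7.000e-04  9.996e-01  2.790e-02]
 [ 2.000e-04  2.790e-02 -9.996e-01]
 [-1.000e+00  8.000e-04 -2.000e-04]] [-0.    -0.001  0.    -0.    -0.002 -0.     0.001]
[[291.54726585 327.8382473 ]] [0.57136804 0.0612364  0.15973983]
```

View pics/s2c.png

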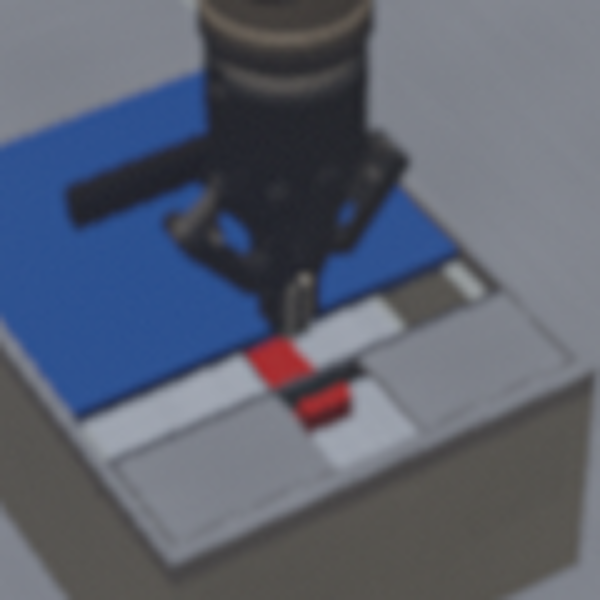

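Request:
apply_moves(series="0 0 0 0.008 0 0 0; 0 0 0 0.016 0 0 0; 0 0 0 0.024 0 0 0; 0 0 0 0.03 0 0 0; 0 0 0 0.03 0 0 0")

```text
clock: 3.5
tcp_pos: [0.5706, 0.0612, 0.1286]
orientation: [1.188, 1.223, -1.19]
contact_force: [-0.7, 0.7, 0.2]
grip_width: -0.0
```

Request:
apply_moves(series="0 0 0 0.004 0 0 0; 0 0 0 0.008 0 0 0; 0 0 0 0.012 0 0 0; 0 0 0 0.015 0 0 0; 0 0 0 0.015 0 0 0; 0 0 0 0.015 0 0 0")

```text
clock: 4.25
tcp_pos: [0.5716, 0.0609, 0.115]
orientation: [1.19, 1.221, -1.188]
contact_force: [-1.2, -1.1, 8.4]
grip_width: -0.0003
```

Request:
apply_moves(series="0 0 0 0 0 0.005 0; 0 0 0 0 0 0.014 0; 0 0 0 0 0 0.026 0; 0 0 0 0 0 0.038 0; 0 0 0 0 0 0.05 0; 0 0 0 0 0 0.063 0; 0 0 0 0 0 0.076 0; 0 0 0 0 0 0.089 0; 0 0 0 0 0 0.102 0; 0 0 0 0 0 0.115 0; 0 0 0 0 0 0.123 0; 0 0 0 0 0 0.123 0")

```text
clock: 5.75
tcp_pos: [0.5747, -0.0624, 0.1149]
orientation: [1.19, 1.221, -1.189]
contact_force: [-2.1, -2.5, 8.0]
grip_width: -0.0002
```

Request:
apply_moves(series="0 0 0 0 0 0.009 0; 0 0 0 0 0 0.018 0; 0 0 0 0 0 0.025 0; 0 0 0 0 0 0.03 0; 0 0 0 0 0 0.034 0; 0 0 0 0 0 0.034 0")

```text
clock: 6.5
tcp_pos: [0.5755, -0.0954, 0.1147]
orientation: [1.189, 1.223, -1.188]
contact_force: [-2.4, -0.3, 7.2]
grip_width: 0.0001
```

Run:
```python
from h import *
a=grab_frame("scene");cv2.imwrite("pics/s3.png",a);print(get_obs()['tcp_pos'],get_obs()['contact_force'])
```

```text
[ 0.57554119 -0.09542505  0.11476186] [-1.95604615 -0.06766968  7.4453552 ]
```

View pics/s3.png

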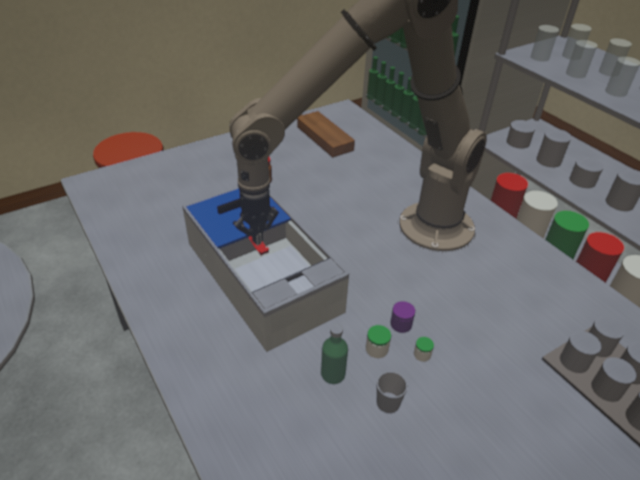

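Request:
apply_moves(series="0 0 0 0 0 0.004 0; 0 0 0 0 0 0.008 0; 0 0 0 0 0 0.008 0; 0 0 0 0 0 0.008 0")

```text
clock: 7.05
tcp_pos: [0.5761, -0.1007, 0.1145]
orientation: [1.19, 1.226, -1.185]
contact_force: [-1.5, 5.8, 5.8]
grip_width: 0.0001
```

Request:
apply_moves(series="0 0 0 0 0 -0.003 0; -0 0 0 -0.015 0 -0.003 0; 0 0 0 -0.04 0 -0.003 0; 0 0 0 -0.08 0 -0.003 0; 0 0 0 -0.085 0 -0.003 0; 0 0 0 -0.085 0 -0.003 0")

```text
clock: 7.8
tcp_pos: [0.5754, -0.1005, 0.1995]
orientation: [1.189, 1.222, -1.188]
contact_force: [-0.0, 0.5, -0.1]
grip_width: 0.0
```

Run:
```python
from h import *
from scipy.spatial.transform import Rotation as Ro
a=grab_frame("scene")
cv2.imwrite("pics/s4.png",cv2.resize(a[170:420,170:440],None,fx=2.3,fy=2.3,interpolation=cv2.INTER_CUBIC))
o=get_obs();R=Ro.from_rotvec(o['orientation']).as_matrix();print(o['tcp_pos'],o['contact_force'],R.round(4))
print(R.T@(np.array([.4505,.2885,.13])-o['tcp_pos']))
```

```text
[ 0.57497611 -0.10046461  0.19867577] [-0.17227722 -0.49624476  0.3860091 ] [[-1.100e-03  9.996e-01  2.810e-02]
 [ 3.000e-04  2.810e-02 -9.996e-01]
 [-1.000e+00 -1.100e-03 -3.000e-04]]
[ 0.06891568 -0.1134161  -0.39229013]
```

View pics/s4.png

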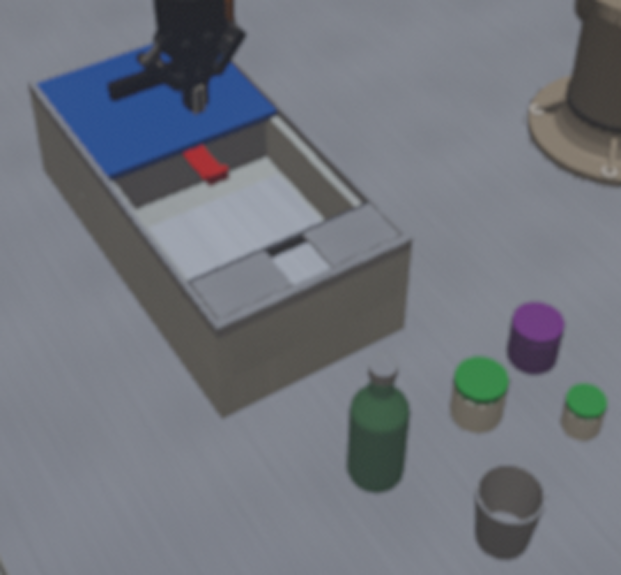

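The hatch is fully open with its edge at about (190,140) in the crop and the hook sprung up. The tub and its neighbours have not moved. Now to the tub.

Request:
apply_moves(series="0 0 0 0 -0.014 -0.05 0; 0 0 0 0 -0.031 -0.107 0; 0 0 0 0 -0.048 -0.164 0; 0 0 0 0 -0.064 -0.221 0.3; 0 0 0 0 -0.081 -0.278 1; 0 0 0 0.01 -0.095 -0.33 1; 0 0 0 0.03 -0.105 -0.365 1; 0 0 0 0.05 -0.111 -0.385 1; 0 0 0 0.068 -0.1134 -0.392 1; 0 0 0 0.068 -0.1134 -0.392 1; 0 0 0 0.068 -0.1134 -0.392 1; 0 0 0 0.068 -0.1134 -0.392 1")

```text
clock: 9.35
tcp_pos: [0.4522, 0.2873, 0.1321]
orientation: [1.191, 1.221, -1.189]
contact_force: [-0.8, -0.7, 1.0]
grip_width: 0.0855
```

Run:
```python
from h import *
from scipy.spatial.transform import Rotation as Ro
o=get_obs();R=Ro.from_rotvec(o['orientation']).as_matrix();print(o['tcp_pos'],R.round(4),o['grip_width'])
a=grab_frame("scene");t=grab_frame("top")
cv2.imwrite("pics/s5.png",cv2.resize(a[220:420,280:480],None,fx=2.9,fy=2.9,interpolation=cv2.INTER_CUBIC))
print(blobs(t,(100,120,60),(125,255,255),200)[0])
print((proj("scene",o['tcp_pos'])-[280,220])*2.9, (proj("scene",[.4505,.2885,.06])-[280,220])*2.9)
```

```text
[0.45218089 0.28726406 0.132086  ] [[ 1.200e-03  9.997e-01  2.610e-02]
 [ 8.000e-04  2.610e-02 -9.997e-01]
 [-1.000e+00  1.200e-03 -7.000e-04]] 0.08549954871400613
[(array([392.5, 192.9]), [350, 145, 87, 96, 7348])]
[[293.33243256 272.60749088]] [[286.69587608 330.14066283]]
```

View pics/s5.png

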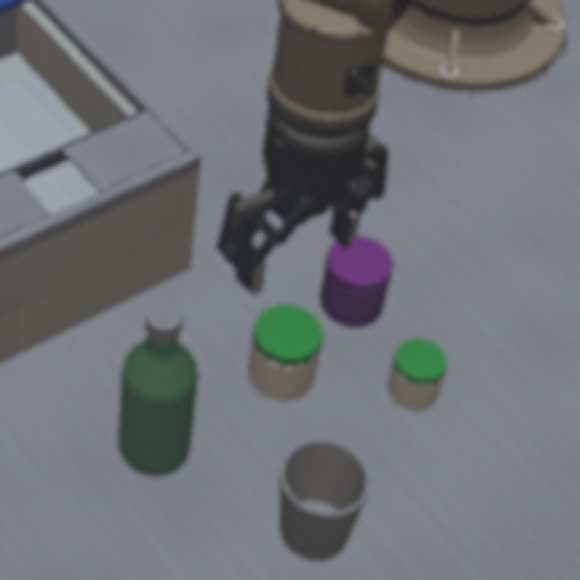

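Request:
apply_moves(series="0 0 0 0.02 0 0 1; 0 0 0 0.045 0 0 1; 0 0 0 0.07 0 0 1; 0 0 0 0.095 0 0 1; 0 0 0 0.11 0 0 1; 0 0 0 0.117 0 0 1; 0 0 0 0.117 0 0 1; 0 0 0 0.117 0 0 1")

```text
clock: 10.45
tcp_pos: [0.4518, 0.2883, 0.015]
orientation: [1.19, 1.222, -1.187]
contact_force: [0.0, -0.4, -0.4]
grip_width: 0.0855
```

Run:
```python
from h import *
o=get_obs();print(o['tcp_pos'],o['contact_force'],o['grip_width'])
a=grab_frame("scene")
cv2.imwrite("pics/s6.png",cv2.resize(a[240:400,310:470],None,fx=3.7,fy=3.7,interpolation=cv2.INTER_CUBIC))
```

```text
[0.45176577 0.28832433 0.01502994] [ 0.01052929 -0.35725367 -0.43462717] 0.08554702497827853
```

View pics/s6.png

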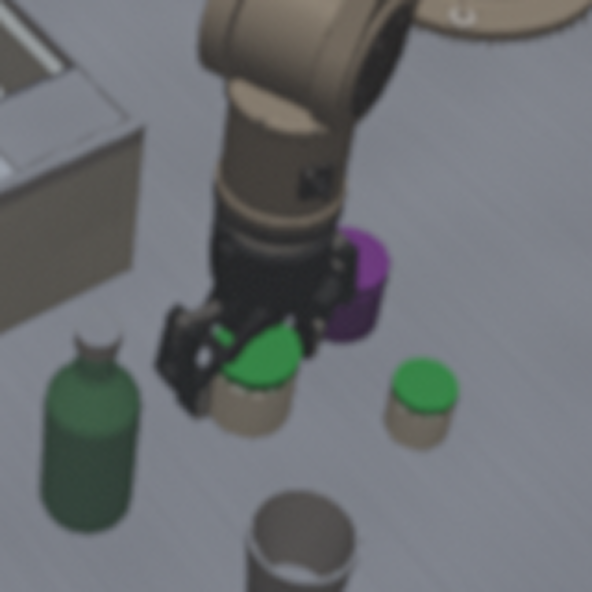

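The tub sits between the open fingers, with the lid at about (262,357) in the crop and clearance to the purple tub. Closing.

Request:
apply_moves(series="0 0 0 0 0 0 0; 0 0 0 0 0 0 0; 0 0 0 0 0 0 0; 0 0 0 0 0 0 0; 0 0 0 0 0 0 0; 0 0 0 0 0 0 0; 0 0 0 0 0 0 0; 0 0 0 0 0 0 0", force=40)

```text
clock: 11.5
tcp_pos: [0.4509, 0.2882, 0.0148]
orientation: [1.188, 1.223, -1.189]
contact_force: [-3.1, -0.7, 6.6]
grip_width: 0.0574
```

Request:
apply_moves(series="0 0 0 -0.005 0 0 0; 0 0 0 -0.015 0 0 0; 0 0 0 -0.03 0 0 0; 0 0 0 -0.03 0 0 0")

```text
clock: 12.0
tcp_pos: [0.4522, 0.2887, 0.0459]
orientation: [1.191, 1.222, -1.186]
contact_force: [0.7, -0.3, -2.8]
grip_width: 0.0572
```

Run:
```python
from h import *
o=get_obs();print(o['tcp_pos'],o['contact_force'],o['grip_width'])
a=grab_frame("scene")
cv2.imwrite("pics/s7.png",cv2.resize(a[240:400,310:470],None,fx=3.7,fy=3.7,interpolation=cv2.INTER_CUBIC))
```

```text
[0.45217676 0.28867567 0.04586017] [ 0.73167815 -0.29558726 -2.76005204] 0.05718641691352265
```

View pics/s7.png

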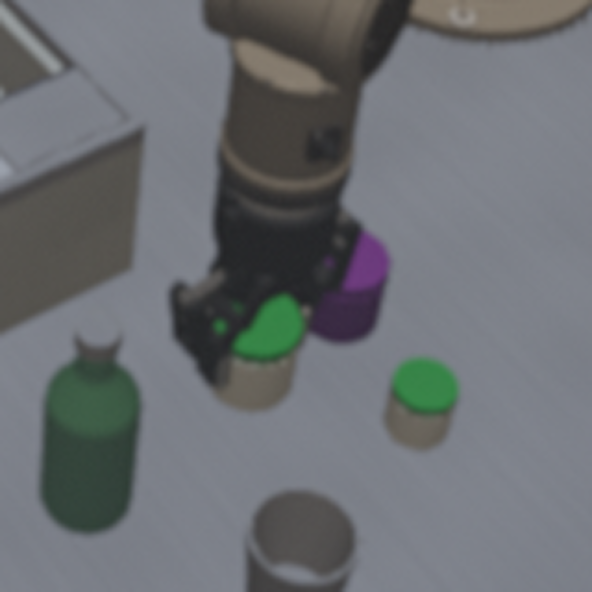

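Request:
apply_moves(series="0 0 0 -0.03 0 0 0; 0 0 0 -0.07 0 0 0; 0 0 0 -0.11 0 0 0; 0 0 0 -0.14 0.005 0.01 0; 0 0 0 -0.155 0.015 0.04 0; 0 0 0 -0.16 0.033 0.08 0; 0 0 0 -0.16 0.05 0.12 0; 0 0 0 -0.16 0.067 0.16 0; 0 0 0 -0.16 0.083 0.2 0; 0 0 0 -0.16 0.1 0.24 0; 0 0 0 -0.16 0.11 0.268 0; 0 0 0 -0.16 0.113 0.277 0")

```text
clock: 13.55
tcp_pos: [0.5719, 0.012, 0.2039]
orientation: [1.19, 1.221, -1.192]
contact_force: [-0.2, -0.4, -1.4]
grip_width: 0.0573
```

Request:
apply_moves(series="0 0 0 0 0 0 0; 0 0 0 0 0 0 0; 0 0 0 0.01 0 0 0; 0 0 0 0.02 0 0 0; 0 0 0 0.02 0 0 0")

```text
clock: 14.18
tcp_pos: [0.5709, 0.0146, 0.1829]
orientation: [1.187, 1.224, -1.19]
contact_force: [0.8, -0.5, -2.7]
grip_width: 0.0573
```

Run:
```python
from h import *
o=get_obs();print(o['tcp_pos'],o['contact_force'],o['grip_width'])
a=grab_frame("scene");t=grab_frame("top")
cv2.imwrite("pics/s8.png",cv2.resize(a[170:370,170:370],None,fx=2.9,fy=2.9,interpolation=cv2.INTER_CUBIC))
cv2.imwrite("pics/t8.png",cv2.resize(t[120:280,140:460],None,fx=2.4,fy=2.4,interpolation=cv2.INTER_CUBIC))
```

```text
[0.57089062 0.01460514 0.18293172] [ 0.78782943 -0.51675059 -2.66100485] 0.057259504678304214
```

View pics/s8.png

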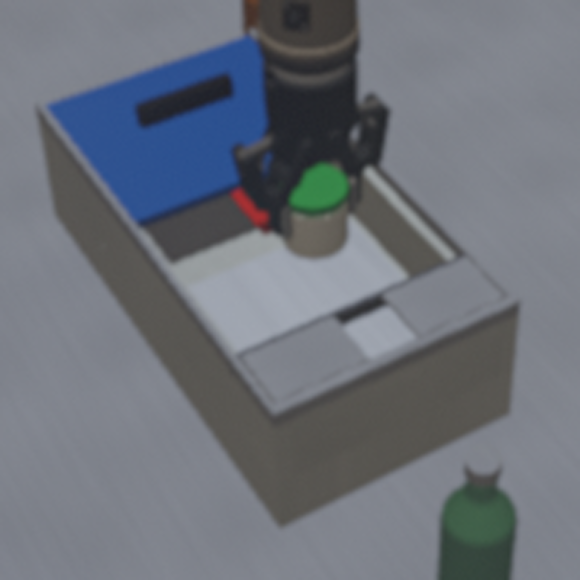

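View pics/t8.png

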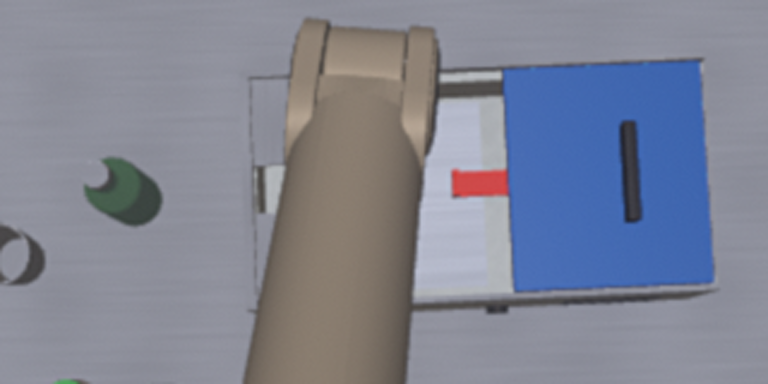

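The tub hangs over the well, clear of the hook tip (top crop 452,182) and the rails. Lowering.

Request:
apply_moves(series="0 0 0 0.015 0 0 0; 0 0 0 0.035 0 0 0; 0 0 0 0.055 0 0 0; 0 0 0 0.075 0 0 0; 0 0 0 0.09 0 0 0; 0 0 0 0.1 0 0 0; 0 0 0 0.102 0 0 0; 0 0 0 0.102 0 0 0")

```text
clock: 15.28
tcp_pos: [0.5723, 0.0142, 0.0826]
orientation: [1.189, 1.222, -1.188]
contact_force: [-0.7, -0.2, -2.3]
grip_width: 0.0574
```

Request:
apply_moves(series="0 0 0 0.001 0 0 0; 0 0 0 0.002 0 0 0; 0 0 0 0.003 0 0 0; 0 0 0 0.003 0 0 0; 0 0 0 0.003 0 0 0")

```text
clock: 15.9
tcp_pos: [0.5719, 0.0143, 0.0793]
orientation: [1.189, 1.222, -1.189]
contact_force: [-0.3, 0.6, -3.2]
grip_width: 0.0571
```

Request:
apply_moves(series="0 0 0 0.001 0 0 0; 0 0 0 0.002 0 0 0; 0 0 0 0.003 0 0 0; 0 0 0 0.003 0 0 0; 0 0 0 0.003 0 0 0")

```text
clock: 16.52
tcp_pos: [0.5719, 0.0142, 0.0763]
orientation: [1.189, 1.222, -1.189]
contact_force: [-1.1, -0.4, -1.5]
grip_width: 0.0572
```

Request:
apply_moves(series="0 0 0 0.001 0 0 0; 0 0 0 0.0015 0 0 0; 0 0 0 0.0015 0 0 0; 0 0 0 0.0015 0 0 0")

```text
clock: 17.02
tcp_pos: [0.5719, 0.0143, 0.0749]
orientation: [1.189, 1.222, -1.189]
contact_force: [-0.9, 0.8, 0.3]
grip_width: 0.0573
```

Request:
apply_moves(series="0 0 0 0.0007 0 0 0; 0 0 0 0.0007 0 0 0; 0 0 0 0.0007 0 0 0.8; 0 0 0 0.0007 0 0 1; 0 0 0 0.0007 0 0 1; 0 0 0 0.0007 0 0 1; 0 0 0 0.0007 0 0 1; 0 0 0 0.0007 0 0 1")

```text
clock: 18.02
tcp_pos: [0.5719, 0.0143, 0.0741]
orientation: [1.189, 1.222, -1.189]
contact_force: [-0.6, -0.4, -0.1]
grip_width: 0.0851
```

Request:
apply_moves(series="0 0 0 -0.015 0 0 1; 0 0 0 -0.04 0 0 1; 0 0 0 -0.08 0 0 1; 0 0 0 -0.12 0 0 1; 0 0 0 -0.16 0 0 1; 0 0 0 -0.2 0 -0.04 1; 0 0 0 -0.2 0 -0.09 1; 0 0 0 -0.2 -0.03 -0.14 1; 0 0 0 -0.2 -0.06 -0.18 1; 0 0 0 -0.2 -0.07 -0.19 1; 0 0 0 -0.2 -0.07 -0.19 1")

```text
clock: 19.4
tcp_pos: [0.4965, 0.2023, 0.2749]
orientation: [1.188, 1.223, -1.187]
contact_force: [0.8, -0.3, -0.2]
grip_width: 0.0855
```

Run:
```python
from h import *
o=get_obs();print(o['clock'],o['tcp_pos'],o['contact_force'],o['grip_width'],abs(o['qvel']).max())
a=grab_frame("scene");t=grab_frame("top")
cv2.imwrite("pics/s9.png",cv2.resize(a[170:420,170:440],None,fx=2.3,fy=2.3,interpolation=cv2.INTER_CUBIC))
cv2.imwrite("pics/t9.png",cv2.resize(t[100:310,120:460],None,fx=2.3,fy=2.3,interpolation=cv2.INTER_CUBIC))
g=[[c.tolist() for c,s in blobs(i,(50,120,80),(75,255,255))[0] if n=="top" or 240<c[0]<440 and c[1]>180] for n,i in(("top",t),("scene",a))];print(g)
```

```text
19.4 [0.49648832 0.20234484 0.27485474] [ 0.83131723 -0.31883663 -0.2390676 ] 0.08551193999338491 0.03615301195137345
[[[299.2, 198.2]], [[278.3, 266.9], [424.5, 344.0]]]
```

View pics/s9.png

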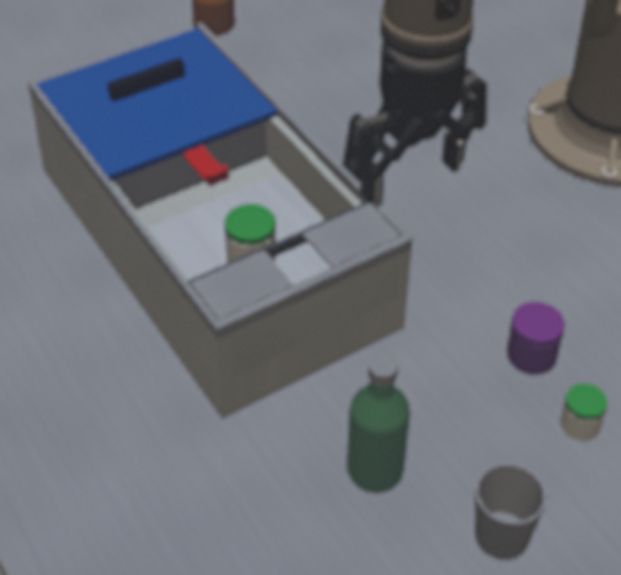

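View pics/t9.png

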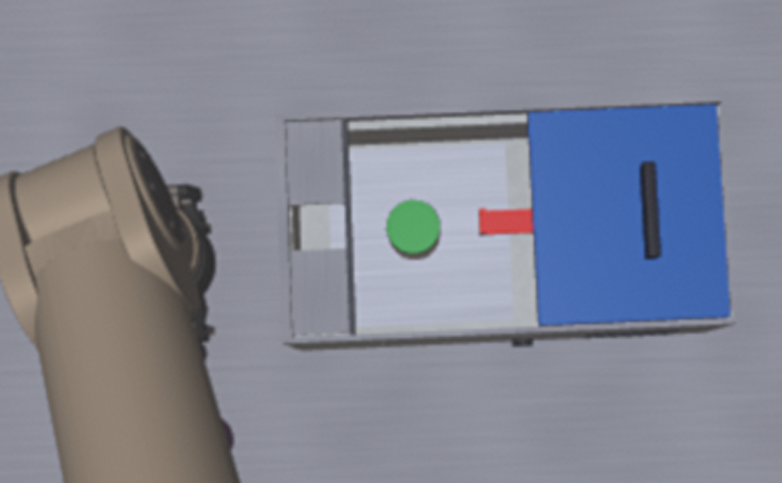

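Run:
```python
from h import *
print("lid",tri((299.2,198.2),(278.3,266.9)))
t=grab_frame("top");Q=bluequad(t);q0=bluequad(cv2.imread("pics/top0.png"))
y=lambda Q:np.sort([onz("top",u,.144)[1] for u in Q])
print("hatch moved",y(q0)-y(Q))
print(blobs(t,(0,150,120),(6,255,255))[0])
hand_in()
```

```text
lid [0.57340679 0.01498979 0.11567918]
hatch moved [0.15397318 0.15415171 0.15279865 0.15367938]
[(array([339.3, 196. ]), [329, 192, 22, 9, 188]), (array([504.1, 282.6]), [494, 272, 22, 22, 375])]
the job is handed in; nothing more can be done
```

I pressed the red hook clear with the shut fingers (TCP at z 115 mm, 8.4 N) and slid the hatch to its stop with the hook held down. I then picked the larger green-lidded tub, lowered it onto the well floor until it touched, released it and withdrew. The job was handed in at about 19.5 s, well under the 64 s limit.

**Last checks:**
- **Hatch:** it moved about 153.5 mm, which from its start opening of about 34 to 37 mm gives roughly 0.19 m, fully open.
- **Tub:** it stands upright near the middle of the well, with the lid triangulated at (0.573, 0.015) m. The lid height came out at 116 mm against the 120 mm expected. The same lid measured 56 mm instead of 60 mm on the counter, so I put this down to a measuring bias.
- **Floor contact:** it came at TCP z 75 mm, the same 15 mm above the tub's base as on the counter, so the floor lies at about 60 mm.
- **Other objects:** the jar's cap is at the same pixel as at the start. The bottle and cup look unmoved in the last scene view; I judged these two by eye only.
- **Robot:** it stands open and clear, with about zero contact force.

I didn't measure the hook's angle directly. I inferred that it was clear from the pressing depth and force, and from the hatch sliding free.

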